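Push the battery pack home and pump up the hold-down jig

ROBOT

A 7-joint arm with a two-finger parallel gripper is mounted at the origin on the work surface. World frame = base frame: x ahead of the robot, y to its left, z up, the work surface at z = 0. Lengths are in m, angles in rad, forces in N, time in s.
With the tool pointing down it reaches from about 0.425 to 0.925 m from the base axis. Payload 6.8 kg.
Tool frame: the origin (TCP) lies at the very end of the fingers, on their centre line; the grasp point (between the pads) lies 19 mm behind it (bot.grip_depth is the distance from the TCP to the grasp point, in m); z points along the fingers, y is the direction in which the jaws open and shut (so a half turn about z gives the same grasp; the last joint's range is limited). The gripper opens to 85 mm and grips with 20 to 120 N. Pads are 22 mm wide; open, the fingers measure 114 mm over their backs; the gripper's body (76 mm by 85 mm) begins 54 mm behind the grasp point. The pads swing forward as they close: fully open they stand 13 mm farther back than shut.
Start: joints at [-1.249, 0.477, 0.022, 1.555, -0.011, 1.109, -0.083], TCP at [0.281, 0.614, 0.231] pointing down, gripper open.
Joint ranges: [-2.96, 2.96], [-0.34, 2.1], [-1.41, 1.46], [0.24, 2.44], [-1.37, 4.51], [0.17, 1.92], [-2.96, 2.96]. Speed limits (rad/s): [2.39, 2.39, 3.14, 3.14, 3.14, 3.14, 3.14].

INTERFACE

Orientations are given as a unit quaternion [w, x, y, z].
In Python, from station import bot gives the robot as it stands.
- The arm moves only by the tool step_arm, never from a script. Its argument "increments" is a list of rows, each a list of 7 numbers: the shift along the world's x, y, z in m, then the turn, a rotation vector about the world's x, y, z in degrees, then the gripper command: -1 is fully open, 1 is shut, values between are in proportion. In form: [[dx, dy, dz, rx, ry, rz, fingers], ...]. A call has 1 to 10 rows; each row is the pose to reach, as a shift and turn from the pose commanded when the call began; what a row does not reach only later rows make up. A row lasts 1/12 s, in which the tool goes at most 41.7 mm and 7.16 degrees, less where a joint would pass 70% of its speed; a pose out of reach is approached as far as the arm can. A call with a gripper value outside its range is refused whole. The fingers move at their own pace and stop on an object; "force" is the grip in N (left out, the last holds). Time passes only in rows, so rows that repeat a pose let the fingers close. It gives the time, the measured TCP pose, the force and the opening at its end, in the units of the state.
- bot.get_obs(): the state, without advancing time (a new reading comes with each control period).
- bot.read_camera(name): name is "scene" or "top" or "wrist"; returns a dict with "color" (400x640x3 uint8, red, green, blue), "intrinsics" (3x3 intrinsics, pixels), "extrinsics" (4x4, takes a point from camera to world coordinates). Camera axes: x right, y up, looking along -z (the intrinsics and any distortion apply to the point x, -y, -z); pixel columns grow to the right and rows downward; lengths in m; the calibration is good to about 2 mm. A picture is of the moment at which its call begins. There is no depth.
- bot.hand_in(): hands the job in, once; it reports no verdict.
Trained networks look in the newest picture that a camera, given by its name, has taken for a name from the list of things; names that differ only in an ending like _2 or _b are one class to them, and where a whole thing is asked for, a point or a joint stands for the part that bears it (a point fixed in the world has none). Each returns a list of dicts, best first, with "conf" (0 to 1); they miss things now and then, are a little off and sometimes report something else, mostly with a low value. They report only what shows in the picture. A call takes as long as a camera call.
- bot.recognise(thing, camera): "location" ([column, row] as shares, 0 to 1, of the picture: columns of its width, rows of its height, amid what is visible of it).
- bot.place_of(thing, camera): "location" ([column, row] as shares, 0 to 1, of the picture: columns of its width, rows of its height: a listed point, or the origin of a listed thing).
The state is a dict: "t": time; "q": joint angles; "joint_vel": joint speeds; "joint_torque": joint torques, N m; "eef_pos": TCP position; "tool_rot": TCP orientation; "contact_force": force on the tool from outside, world axes, zero at the start; "torque": the same for the moment, N m; "gripper_width": opening from 0.0 (shut) to 1.0 (fully open).
Only numpy, scipy, OpenCV 4.12 (cv2) and the standard library are available. Lean on these libraries where they do the work, as an engineer would, in place of code of your own. Each camera call takes 0.05 s, during which the arm holds its last target.

TASK

With closed fingertips push the flat metal battery pack that lies in the jig's channel along it until its front end rests against the end stop. Then pump the jig's black mushroom plunger, pressing it down and letting it come all the way up again, as often as it takes until the little indicator pin has popped fully out, level with the fixed post beside it; leave the plunger up and the pack against the stop. Only push and press: lift nothing, do not touch the pin, and leave the other things on the jig and bench where they are.

Things in the scene. Friction and masses are not known exactly. Their poses are not given: they have to be found in the camera images.
- jig: Hold-down jig, bolted down: aluminium base plate 245 x 220 x 12 mm (x -112 to 133, y -110 to 110 mm of its frame). Origin on the bench surface, z up. Its x axis is the direction in which the pack is pushed, roughly away from the robot. The channel lies on its right (centre line y = -55 mm), the pump on its left (y = +62 mm).
- pack_center (a point): Centre (half-way up) of the battery pack: flat metal block 90 mm long (its x, along the channel) x 60 wide x 12 thick, 0.1 to 0.2 kg, loose on the base plate (z 12 to 24 mm), front part between the rails, rear end sticking out of the open end. Against the stop the centre is at x = 10, y = -55 mm in the jig's frame; it starts 30 to 50 mm short of that.
- pack: The battery pack itself (same thing as pack_center); origin at the centre of its underside.
- stop_face (a point): Centre of the face of the end stop that the pack's front end must meet: x = 55, y = -55 mm in the jig's frame, 6 mm above the base plate. The channel before it: two steel rails 7 mm wide, 14 mm high, 66 mm apart, from x = -30 to 67 mm, open at the rear. The stop is 24 mm high.
- plunger (a joint): How far the plunger is pressed, m: 0 up, 0.022 fully down on a hard stop. A spring (about 5 N at the top, 11 N at the bottom) lifts it when released. Ratchet pump: each stroke pressed fully down (at least 15 mm), then let all the way up, raises the pin by about 4 mm, on the way up. Shallow strokes do nothing; extra strokes do no harm.
- plunger_top (a point): Centre of the top of the plunger's round black mushroom knob, 44 mm across, 14 mm thick; 112 mm above the bench when up, 90 mm fully down; at x = -20, y = 62 mm in the jig's frame; moves with the plunger. Its barrel is 54 mm across, top at z = 76 mm, on a grey pump block (x -45 to 85, y 29 to 95 mm, top at z = 46 mm).
- pin (a joint): How far the indicator pin has come out, m: starts between 0 and 0.012, fully out at about 0.031; it stays where it is between strokes and needs five to eight full strokes.
- pin_top (a point): Indicator pin: round steel head, 14 mm across, 4 mm thick, on an 8 mm stem, 75 mm beyond the plunger (x = 55, y = 62 mm in the jig's frame). This point is the centre of its top: 64 mm above the bench at pin 0, 95 mm fully out, then level with the fixed sight post (8 mm across, top at 96 mm, at x = 76, y = 62 mm). Not to be touched.
- glue_pot: Bystander: grey jar with white lid, 36 mm across, 50 mm tall, loose on the jig's plate at its left rear corner; origin under its centre.
- tape_roll: Bystander: brown cardboard-coloured tape roll lying flat, 48 mm across, 18 mm high, loose on the jig's plate beyond the end stop; origin under its centre.
- pad_stack: Bystander: block of black felt pads 40 x 45 x 20 mm, loose on the far part of the jig's plate; origin under its centre.
- spare_packs: Bystander: stack of three spare packs, 90 x 60 x 36 mm, on the bench; origin under its centre.
- snips: Bystander: hand snips with black handles, about 180 x 85 x 16 mm, on the bench; origin at the pivot, on the bench.
- screwdriver: Bystander: screwdriver lying on the bench.
- pad_cup: Bystander: white cup 70 mm across, 80 mm tall, on the bench; origin under its centre.

How it is judged:
On the way, in this order (a step that is already met when the one before it is completed fails the run):
1. the pack is against the end stop (x of pack_center in the frame of jig between 0.007 and 0.013 m and y of pack_center in the frame of jig between -0.062 and -0.048 m and z of pack_center in the frame of jig below 0.022 m and angle between the x axis of pack_center and the x axis of jig, either way round below 0.1 rad), for 0.2 s.
2. the indicator pin is fully out (value of joint pin above 0.0295 m), for 0.2 s.
At the end, for the whole second after the job is handed in: The pack lies in the channel within 3 mm of the end stop and at rest; the indicator pin is out by more than 29.5 mm (fully out is about 31) and the plunger is up within 3 mm (all of step 1 and value of joint pin above 0.0295 m and value of joint plunger below 0.003 m and linear speed of pack below 0.01 m/s); the robot touches nothing.
It fails at once if the pack is lifted or tipped (12 mm off the plate, or tilted 0.3 rad) (z of pack_center in the frame of jig above 0.03 m or angle between pack_center's own z axis and vertical above 0.3 rad).
It fails at once if the robot touches the indicator pin (contact force between any of the fingers, the arm and pin above 1 N).
It fails at once if the pin is pumped up by more than 6 mm before the pack is against the stop (distance of pin_top from where it was at the start of the episode above 0.006 m and not (x of pack_center in the frame of jig between 0.007 and 0.013 m and y of pack_center in the frame of jig between -0.062 and -0.048 m and z of pack_center in the frame of jig below 0.022 m and angle between the x axis of pack_center and the x axis of jig, either way round below 0.1 rad)).
It fails at once if a bystander is moved by more than 30 mm (distance of any of glue_pot, tape_roll, pad_stack, spare_packs, snips, screwdriver, pad_cup from where it was at the start of the episode above 0.03 m).
It also fails if it takes over 51 s, if anything falls off the work surface, if the arm or the gripper's body presses on something with over 40 N, if the wrist force passes 120 N, or if a joint passes its speed limit or range.

## Working session

There is one attempt and no reset: what is moved stays moved. The work goes in short steps, Python scripts to look and compute and a tool call to move; the robot and the scene stay as the last step left them, time stands still between calls to the robot, and variables do not carry over. Pictures are saved under pics/ and viewed, and the job is handed in when it is done.

Besides the shell and the picture viewer there is one more tool, called after "Emit:" by a JSON object that holds its "api" and its "payload". step_arm: Moves the arm, as the interface text tells. Its arguments: {"type":"object","properties":{"increments":{"type":"array","items":{"type":"array","items":{"type":"number"}}},"force":{"type":"number"}},"required":["increments"]}

```bash
ls; mkdir -p pics; cat > h.py <<'E'
import numpy as np,cv2
from station import bot
def ray(cam,loc):
    K=cam['intrinsics'];E=cam['extrinsics'];h,w=cam['color'].shape[:2]
    u,v=loc[0]*w,loc[1]*h
    d=np.array([(u-K[0,2])/K[0,0],-(v-K[1,2])/K[1,1],-1.])
    return E[:3,3],E[:3,:3]@d
def atz(cam,loc,z):
    o,d=ray(cam,loc); return o+d*(z-o[2])/d[2]
def proj(cam,P):
    E=cam['extrinsics'];K=cam['intrinsics'];p=E[:3,:3].T@(np.array(P)-E[:3,3])
    return K[0,0]*p[0]/-p[2]+K[0,2],K[1,1]*-p[1]/-p[2]+K[1,2]
def save(cam,n): cv2.imwrite('pics/'+n+'.png',cam['color'][:,:,::-1])
E
python3 - <<'E'
from h import *
np.set_printoptions(precision=4,suppress=True)
H=dict(pack_center=.018,stop_face=.018,plunger_top=.112,pin_top=.068,jig=0,glue_pot=.012,tape_roll=.012,pad_stack=.012)
for n in ['top','scene']:
    c=bot.read_camera(n);save(c,n+'0')
    print(n,c['extrinsics'][:3,3])
    for k,z in H.items():
        for r in bot.place_of(k,n)[:2]: print(k,r['conf'],np.array(r['location'])*[640,400],atz(c,r['location'],z))
o=bot.get_obs();print(o['t'],o['eef_pos'],o['tool_rot'],o['contact_force'])
E
```

```text
pics
top [0.2857 0.0031 1.4681]
pack_center 0.84 [357.376 196.08 ] [ 0.5705 -0.146   0.018 ]
pack_center 0.27 [338.496 147.32 ] [ 0.7301 -0.0935  0.018 ]
plunger_top 0.47 [318.272 183.   ] [ 0.5945 -0.0237  0.112 ]
jig 0.77 [338.688 186.6  ] [ 0.6064 -0.0901  0.    ]
glue_pot 0.62 [310.976 206.6  ] [ 0.5426 -0.0005  0.012 ]
glue_pot 0.44 [433.088 173.4  ] [ 0.6374 -0.3889  0.012 ]
tape_roll 0.71 [369.728 154.2  ] [ 0.7062 -0.1923  0.012 ]
pad_stack 0.45 [337.6 148.2] [ 0.7291 -0.0909  0.012 ]
scene [1.1639 0.2144 0.8888]
pack_center 0.64 [267.328 211.8  ] [ 0.5813 -0.1458  0.018 ]
stop_face 0.57 [251.328 231.48 ] [ 0.6585 -0.1597  0.018 ]
plunger_top 0.55 [298.88 209.92] [ 0.612  -0.0325  0.112 ]
pin_top 0.68 [443.968 267.32 ] [0.6302 0.3477 0.068 ]
pin_top 0.44 [288.832 236.8  ] [ 0.6709 -0.0396  0.068 ]
jig 0.88 [279.168 230.12 ] [ 0.6181 -0.0949  0.    ]
jig 0.29 [299.584 206.32 ] [ 0.5192 -0.071   0.    ]
glue_pot 0.54 [319.424 219.32 ] [0.5535 0.0031 0.012 ]
glue_pot 0.16 [268.288 210.4  ] [ 0.5716 -0.1478  0.012 ]
tape_roll 0.45 [235.712 242.2  ] [ 0.701  -0.1872  0.012 ]
pad_stack 0.57 [265.216 257.2  ] [ 0.7176 -0.0918  0.012 ]
0.9 [0.2813 0.6136 0.2313] [0.     0.2133 0.977  0.    ] [ 0.0747 -0.4948  0.436 ]
```

View images.

```bash
python3 - <<'E'
import cv2
a=cv2.imread('pics/top0.png')[110:250,270:450];cv2.imwrite('pics/top0c.png',cv2.resize(a,None,fx=4,fy=4,interpolation=cv2.INTER_CUBIC))
a=cv2.imread('pics/scene0.png')[150:300,200:360];cv2.imwrite('pics/scene0c.png',cv2.resize(a,None,fx=4,fy=4,interpolation=cv2.INTER_CUBIC))
E
```

```text
(no output)
```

View pics/top0c.png

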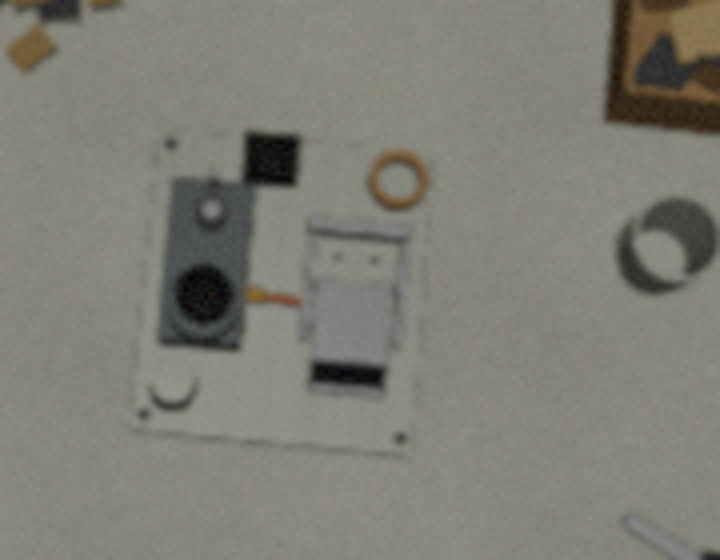

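View pics/scene0c.png

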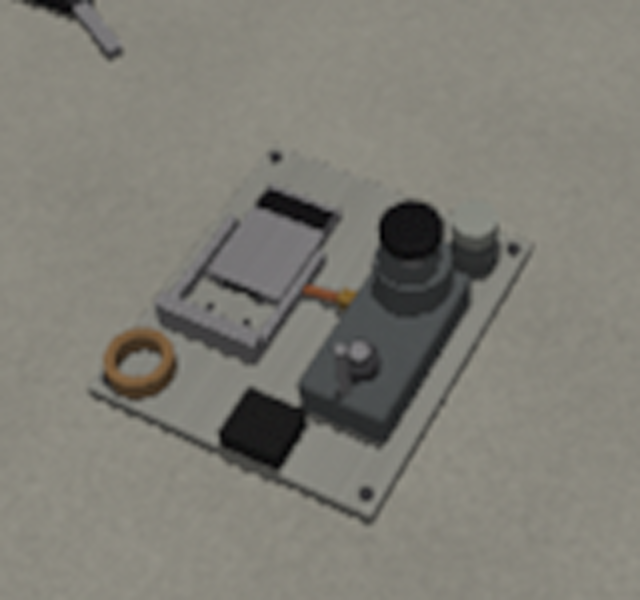

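View pics/scene0.png

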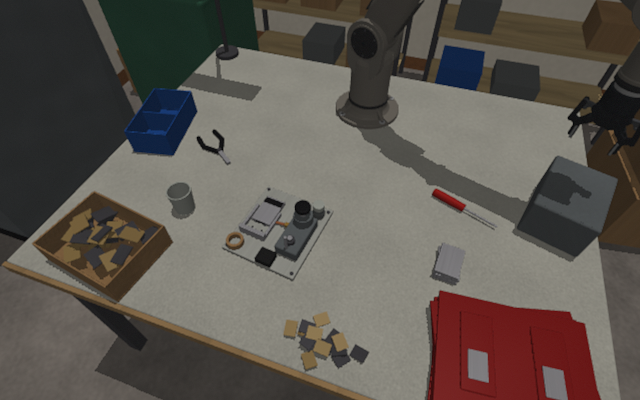

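```bash
cat > fit.py <<'E'
from h import *
from scipy.optimize import least_squares
np.set_printoptions(precision=4,suppress=True)
T=bot.read_camera('top');S=bot.read_camera('scene')
pts=[]
def t(u,v,P): pts.append((T,270+u/4,110+v/4,P))
def s(u,v,P): pts.append((S,200+u/4,150+v/4,P))
t(135,430,(-.112,.11,.012));t(408,456,(-.112,-.11,.012));t(162,131,(.133,.11,.012))
t(204,293,(-.02,.062,.112))
s(93,393,(.133,-.11,.012));s(372,520,(.133,.11,.012));s(534,243,(-.112,.11,.012))
s(411,229,(-.02,.062,.112))
t(308,222,(.067,-.0185,.036)) if 0 else None
def W(x,P):
    c,s_=np.cos(x[2]),np.sin(x[2]);return [x[0]+c*P[0]-s_*P[1],x[1]+s_*P[0]+c*P[1],P[2]]
def f(x):
    r=[]
    for c,u,v,P in pts:
        a=proj(c,W(x,P));r+=[a[0]-u,a[1]-v]
    return r
R=least_squares(f,[.61,-.09,0],loss='soft_l1');x=R.x
print(x[:2],np.degrees(x[2]));print(np.array(f(x)).reshape(-1,2))
for n,P in dict(pin=(.055,.062,.07),plunger=(-.02,.062,.112),stop=(.055,-.055,.018),packend=(-.035,-.055,.018)).items():
    w=W(x,P);print(n,w,(np.array(proj(T,w))-[270,110])*4,(np.array(proj(S,w))-[200,150])*4)
# pack rear edge / dark band
for uv in [(312,390),(382,397),(312,360),(386,366)]:
    p=atz(T,[(270+uv[0]/4)/640,(110+uv[1]/4)/400],.024)
    d=p[:2]-x[:2];c,s_=np.cos(x[2]),np.sin(x[2]);print('pack',uv,p,c*d[0]+s_*d[1],-s_*d[0]+c*d[1])
np.save('jig.npy',x)
E
python3 fit.py
```

```text
[ 0.6081 -0.0924] -6.671464339683838
[[-2.2103 -0.1615]
 [ 0.2699 -0.6062]
 [-2.05   -0.8977]
 [-1.0841 -0.6075]
 [-1.9643 -1.2874]
 [ 0.0899 -0.8188]
 [-0.4378 -0.5261]
 [-0.1357 -1.693 ]]
pin [np.float64(0.6699690450931004), np.float64(-0.0372271897289172), 0.07] [207.0017 207.1496] [359.1381 345.2953]
plunger [np.float64(0.595476897603282), np.float64(-0.028513983524818487), 0.112] [199.6637 290.5699] [410.4572 222.2282]
stop [np.float64(0.6563764434147065), np.float64(-0.15343493981303388), 0.018] [353.8029 237.1257] [214.8538 325.9771]
packend [np.float64(0.5669858664269244), np.float64(-0.14297909236811543), 0.018] [345.8393 348.8691] [280.9774 233.4399]
pack (312, 390) [ 0.5343 -0.1147  0.024 ] -0.07079460336266107 -0.030744884309742742
pack (382, 397) [ 0.5271 -0.1685  0.024 ] -0.07161069757215972 -0.08498526021777404
pack (312, 360) [ 0.5578 -0.1158  0.024 ] -0.04725475550515896 -0.02902635342820943
pack (386, 366) [ 0.5514 -0.1728  0.024 ] -0.04703810147913109 -0.08645652141863097
```

Emit:
{"api": "step_arm", "payload": {"increments": [[0.17, -0.37, 0.1, 0, 0, 18, 1], [0.17, -0.37, 0.1, 0, 0, 18, 1], [0.17, -0.37, 0.1, 0, 0, 18, 1], [0.17, -0.37, 0.1, 0, 0, 18, 1], [0.17, -0.37, 0.1, 0, 0, 18, 1], [0.17, -0.37, 0.1, 0, 0, 18, 1], [0.17, -0.37, 0.1, 0, 0, 18, 1], [0.17, -0.37, 0.1, 0, 0, 18, 1], [0.17, -0.37, 0.1, 0, 0, 18, 1], [0.17, -0.37, 0.1, 0, 0, 18, 1]]}}

```text
t: 1.83
eef_pos: [0.4507, 0.2439, 0.3315]
tool_rot: [0.0, 0.058, 0.998, 0.0]
contact_force: [0.8, -0.2, -1.0]
gripper_width: 0.001
```

Emit:
{"api": "step_arm", "payload": {"increments": [[0.03, -0.35, 0, 0, 0, 0, 1], [0.03, -0.35, 0, 0, 0, 0, 1], [0.03, -0.35, 0, 0, 0, 0, 1], [0.03, -0.35, 0, 0, 0, 0, 1], [0.03, -0.35, 0, 0, 0, 0, 1], [0.03, -0.35, 0, 0, 0, 0, 1], [0.03, -0.35, 0, 0, 0, 0, 1], [0.03, -0.35, 0, 0, 0, 0, 1], [0.03, -0.35, 0, 0, 0, 0, 1], [0.03, -0.35, 0, 0, 0, 0, 1]]}}

```text
t: 2.67
eef_pos: [0.4797, -0.1096, 0.3312]
tool_rot: [0.001, 0.062, 0.998, -0.001]
contact_force: [0.9, 0.3, -0.5]
gripper_width: 0.005
```

```bash
python3 - <<'E'
from h import *
o=bot.get_obs();print(o['t'],o['eef_pos'],o['tool_rot'],o['contact_force'],o['joint_vel'])
c=bot.read_camera('wrist');save(c,'w1');print(c.keys(),c['extrinsics'],c['intrinsics'])
x=np.load('jig.npy')
for k,z in dict(pack_center=.018,stop_face=.018,plunger_top=.112,pin_top=.068,jig=0,tape_roll=.012,pad_stack=.012,glue_pot=.012).items():
    for r in bot.place_of(k,'wrist')[:2]:
        p=atz(c,r['location'],z); d=p[:2]-x[:2];cc,s=np.cos(x[2]),np.sin(x[2])
        print(k,r['conf'],np.array(r['location'])*[640,400],p,cc*d[0]+s*d[1],-s*d[0]+cc*d[1])
E
```

```text
2.6667 [ 0.47971107 -0.10964575  0.33115225] [ 5.45707155e-04  6.20394106e-02  9.98073269e-01 -7.51063244e-04] [ 0.88387845  0.31975197 -0.5119156 ] [-0.0476157  -0.00652832 -0.08521835  0.0148331  -0.020398    0.0052007
 -0.07333557]
dict_keys(['color', 'intrinsics', 'extrinsics']) [[ 1.23431666e-01 -9.58418194e-01 -2.57292032e-01  4.15307489e-01]
 [ 9.92353065e-01  1.19174761e-01  3.21367598e-02 -1.01847219e-01]
 [-1.37738728e-04 -2.59291230e-01  9.65799171e-01  4.73207225e-01]
 [ 0.00000000e+00  0.00000000e+00  0.00000000e+00  1.00000000e+00]] [[307.77031461   0.         322.18402195]
 [  0.         307.77031461 197.85285841]
 [  0.           0.           1.        ]]
pack_center 0.41 [310.72 221.6 ] [ 0.57252145 -0.13953102  0.018     ] -0.02990248625706787 -0.050932171467013315
pack_center 0.22 [399.488 248.   ] [ 0.63436659 -0.0044075   0.018     ] 0.01582576195402019 0.09046130264751275
plunger_top 0.63 [398.4  250.32] [ 0.59216024 -0.0260917   0.112     ] -0.023575609584057612 0.06402056835375523
jig 0.95 [344.   234.92] [ 0.60845815 -0.0897702   0.        ] 9.85885049044333e-06 0.0026666860943208863
jig 0.22 [396.096 191.2  ] [ 5.44987349e-01 -1.57849848e-04  0.00000000e+00] -0.07344197033414543 0.08429844586706517
pad_stack 0.51 [169.024 268.2  ] [ 0.62642451 -0.3833219   0.012     ] 0.05195825091381849 -0.2868100070112394
pad_stack 0.22 [120.832 122.92 ] [ 0.38984227 -0.3942808   0.012     ] -0.18174884854947518 -0.3251798965668981
glue_pot 0.74 [395.712 190.52 ] [ 0.54054651 -0.00325752  0.012     ] -0.07749263119694673 0.08070384449694601
```

View pics/w1.png

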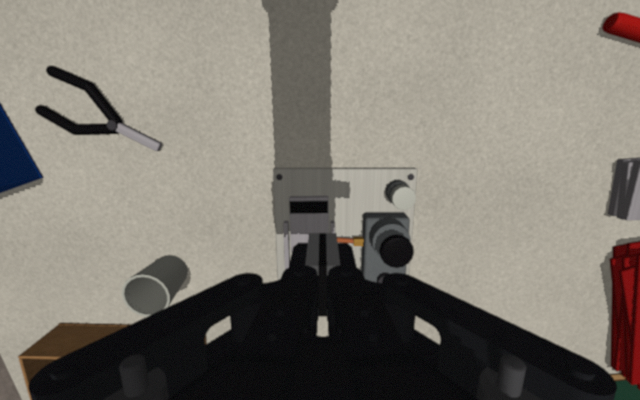

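```bash
python3 - <<'E'
import cv2
a=cv2.imread('pics/w1.png')[155:285,265:425];cv2.imwrite('pics/w1c.png',cv2.resize(a,None,fx=4.5,fy=4.5,interpolation=cv2.INTER_CUBIC))
E
python3 - <<'E'
from h import *
x=np.load('jig.npy');c=bot.read_camera('wrist')
def J(p):
    d=p[:2]-x[:2];cc,s=np.cos(x[2]),np.sin(x[2]);return cc*d[0]+s*d[1],-s*d[0]+cc*d[1]
for u,v,z in [(275,168,.012),(416,168,.012),(396,250,.112),(396,185,.062)]:
    p=atz(c,(u/640,v/400),z);print(u,v,p,J(p))
E
```

```text
275 168 [ 0.48388016 -0.17501529  0.012     ] (np.float64(-0.11382112945597786), np.float64(-0.09647416041076226))
416 168 [0.50803505 0.03664846 0.012     ] (np.float64(-0.11442006355298755), np.float64(0.11656255073367677))
396 250 [ 0.59061719 -0.02113739  0.112     ] (np.float64(-0.025683782129584193), np.float64(0.06876205863607428))
396 185 [ 0.51844511 -0.00575954  0.062     ] (np.float64(-0.09915369778433616), np.float64(0.07565111616431157))
```

View pics/w1c.png

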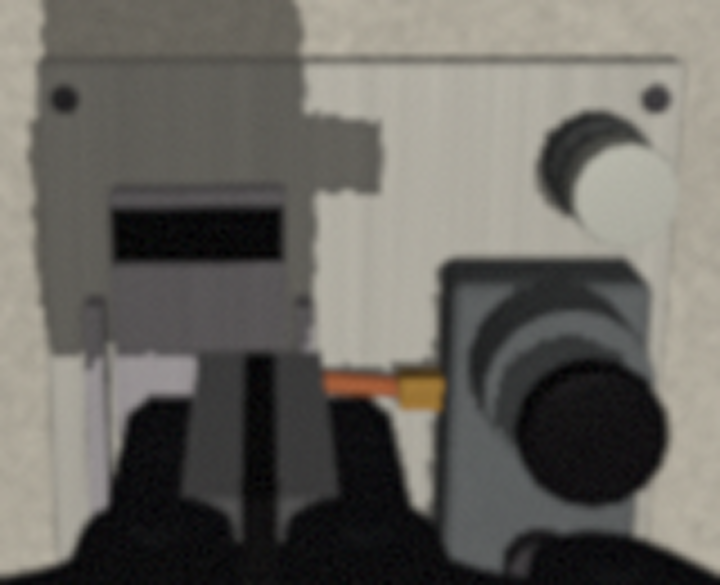

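```bash
cat > fit2.py <<'E'
from h import *
from scipy.optimize import least_squares
np.set_printoptions(precision=4,suppress=True)
T=bot.read_camera('top');S=bot.read_camera('scene');Wc=bot.read_camera('wrist')
pts=[]
def a(c,o,k,l):
    for u,v,P in l: pts.append((c,o[0]+u/k,o[1]+v/k,P))
R=[-.112,-.11,.012];L=[-.112,.11,.012];FL=[.133,.11,.012];FR=[.133,-.11,.012];K=(-.02,.062,.112)
a(T,(270,110),4,[(135,430,L),(408,456,R),(162,131,FL),(204,293,K)])
a(S,(200,150),4,[(93,393,FR),(372,520,FL),(534,243,L),(274,147,R),(411,229,K)])
a(Wc,(265,155),4.5,[(38,59,R),(685,59,L),(591,432,K)])
def W(x,P):
    c,s_=np.cos(x[2]),np.sin(x[2]);return [x[0]+c*P[0]-s_*P[1],x[1]+s_*P[0]+c*P[1],P[2]]
def f(x):
    r=[]
    for c,u,v,P in pts:
        q=proj(c,W(x,P));r+=[q[0]-u,q[1]-v]
    return r
for sel in ['all']:
    x=least_squares(f,[.61,-.09,-.1],loss='soft_l1').x
print(x[:2],np.degrees(x[2]));print(np.array(f(x)).reshape(-1,2))
np.save('jig.npy',x)
def J(p):
    d=p[:2]-x[:2];c,s=np.cos(x[2]),np.sin(x[2]);return np.array([c*d[0]+s*d[1],-s*d[0]+c*d[1]])
for u,v in [(110,208),(285,208),(112,262),(284,262),(115,188),(283,186)]:
    z=.024 if v>190 else .012
    p=atz(Wc,((265+u/4.5)/640,(155+v/4.5)/400),z);print('pack',u,v,J(p))
for n,P in dict(rear=(-.045,-.055,.024),knob=K,start=(-.11,-.055,.03),end=(-.035,-.055,.03),plun=K).items(): print(n,np.array(W(x,P)))
E
python3 fit2.py
```

```text
[ 0.6073 -0.0874] -6.862258469800351
[[-3.9287  0.0251]
 [-1.4644 -0.1851]
 [-3.4647 -0.6994]
 [-2.8044 -0.35  ]
 [-0.2185 -1.1818]
 [ 1.8337 -0.4612]
 [ 1.3665 -0.1596]
 [ 0.9658 -0.9786]
 [ 1.7739 -1.3718]
 [-3.4895 -0.0639]
 [-1.725   0.6642]
 [-1.4008  2.1382]]
pack 110 208 [-0.0635 -0.0804]
pack 285 208 [-0.0638 -0.0216]
pack 112 262 [-0.0444 -0.0802]
pack 284 262 [-0.0447 -0.0217]
pack 115 188 [-0.0673 -0.0798]
pack 283 186 [-0.0683 -0.0221]
rear [ 0.5561 -0.1366  0.024 ]
knob [ 0.5949 -0.0234  0.112 ]
start [ 0.4915 -0.1289  0.03  ]
end [ 0.566  -0.1378  0.03  ]
plun [ 0.5949 -0.0234  0.112 ]
```

```bash
python3 - <<'E'
from h import *
np.set_printoptions(precision=4,suppress=True)
for n in ['top','scene','wrist']:
    c=bot.read_camera(n);save(c,n+'2');o=bot.get_obs()
    print(n,o['t'],c['intrinsics'].tolist());print(c['extrinsics']);print(o['eef_pos'],proj(c,o['eef_pos']))
    u,v=proj(c,o['eef_pos'])
    im=c['color'][:,:,::-1].copy()
    if n!='wrist': im=im[110:260,250:430] if n=='top' else im[130:280,200:380]
    cv2.imwrite(f'pics/{n}2c.png',cv2.resize(im,None,fx=4 if n!='wrist' else 1,fy=4 if n!='wrist' else 1,interpolation=cv2.INTER_CUBIC))
a=cv2.imread('pics/wrist2.png')[155:285,265:425];cv2.imwrite('pics/wrist2c.png',cv2.resize(a,None,fx=4.5,fy=4.5,interpolation=cv2.INTER_CUBIC))
E
```

```text
top 3.3667 [[474.1378953667472, 0.0, 311.107339387926], [0.0, 474.1378953667472, 204.59306713082754], [0.0, 0.0, 1.0]]
[[-0.0297  0.9836 -0.178   0.2857]
 [-0.9996 -0.0297  0.0028  0.0031]
 [-0.0025  0.178   0.984   1.4681]
 [ 0.      0.      0.      1.    ]]
[ 0.4802 -0.1039  0.3307] (np.float64(353.8626772633304), np.float64(207.82926361559365))
scene 3.4167 [[381.77687751877335, 0.0, 315.0845293942321], [0.0, 381.77687751877335, 196.002179613093], [0.0, 0.0, 1.0]]
[[-0.333  -0.7257  0.6021  1.1639]
 [ 0.9429 -0.2498  0.2203  0.2144]
 [-0.0095  0.6411  0.7674  0.8888]
 [ 0.      0.      0.      1.    ]]
[ 0.4802 -0.104   0.3307] (np.float64(286.8749225890617), np.float64(104.6052502483213))
wrist 3.4667 [[307.7703146094576, 0.0, 322.1840219490902], [0.0, 307.7703146094576, 197.8528584120496], [0.0, 0.0, 1.0]]
[[ 0.1148 -0.9597 -0.2566  0.4159]
 [ 0.9934  0.1113  0.0284 -0.097 ]
 [ 0.0013 -0.2581  0.9661  0.4728]
 [ 0.      0.      0.      1.    ]]
[ 0.4802 -0.104   0.3307] (np.float64(322.59810782275866), np.float64(249.42858452944253))
```

View pics/top2c.png

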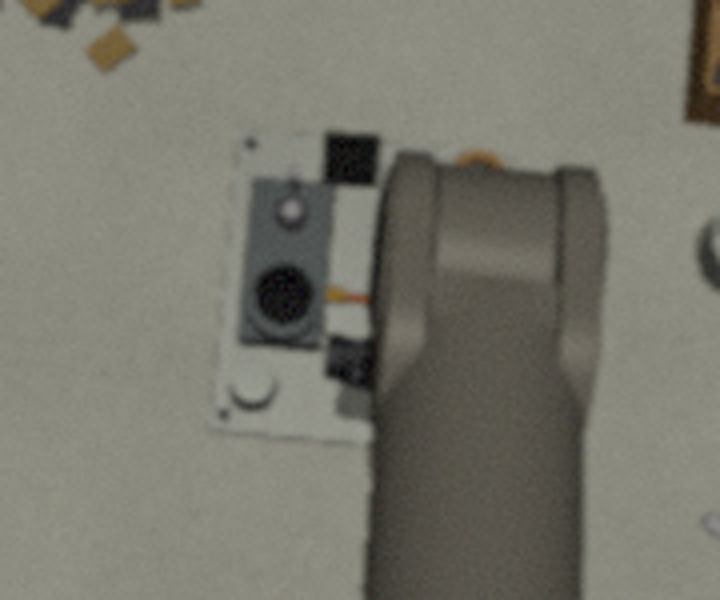

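View pics/scene2c.png

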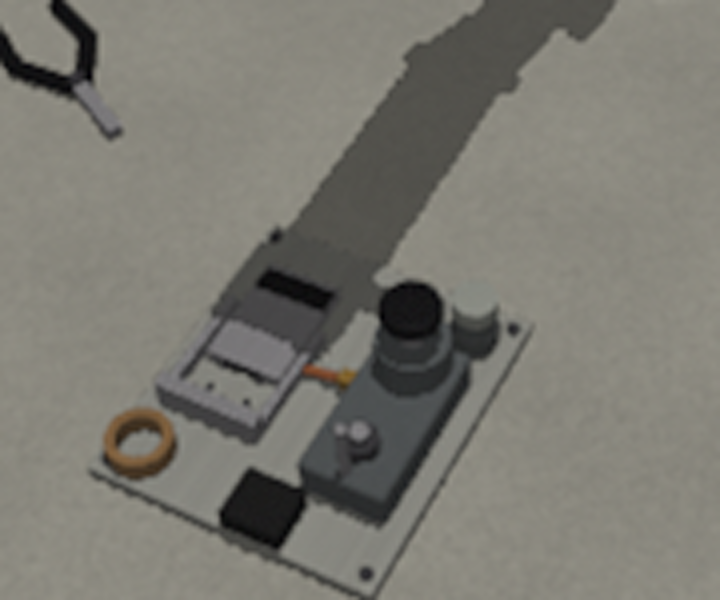

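View pics/wrist2c.png

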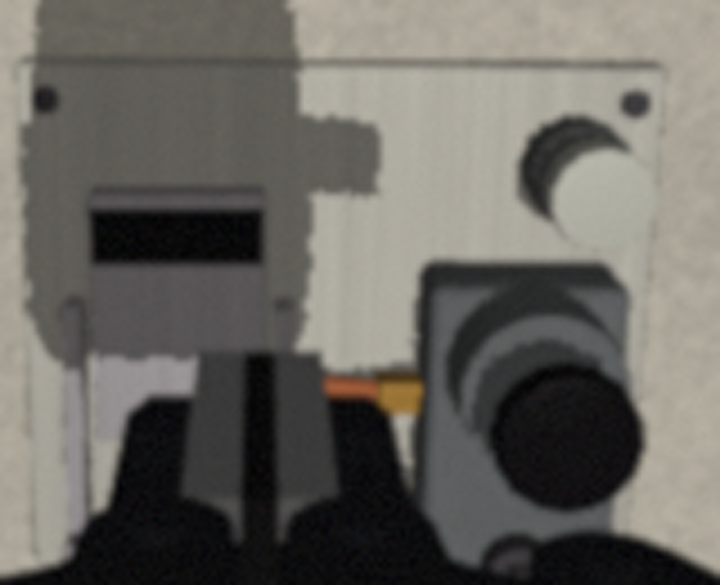

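```bash
python3 - <<'E'
from h import *
np.set_printoptions(precision=4,suppress=True)
fs={'top':(300,165,342,205),'scene':(285,195,320,222),'wrist':(372,230,412,272)}
for n,(a,b,c2,d) in fs.items():
    c=bot.read_camera(n);im=c['color'][b:d,a:c2].max(2)
    m=(im<35).astype(np.uint8);k,l,st,ce=cv2.connectedComponentsWithStats(m);i=1+np.argmax(st[1:,4])
    u,v=ce[i]+[a,b];print(n,im.min(),st[i],u,v,atz(c,((u+.5)/640,(v+.5)/400),.112 if n!='scene' else .110))
c=bot.read_camera('wrist')
for u,v in [(22,60),(663,64),(45,98),(635,103)]:
    print(atz(c,((265+u/4.5)/640,(155+v/4.5)/400),.012))
E
```

```text
top 9 [ 14  12  14  13 134] 320.6119402985075 183.02238805970148 [ 0.5927 -0.0319  0.112 ]
scene 11 [ 10   6  15  14 177] 302.07909604519773 207.59887005649716 [ 0.6019 -0.0263  0.11  ]
wrist 4 [  2   6  33  32 815] 390.20613496932515 251.4036809815951 [ 0.5925 -0.0292  0.112 ]
[ 0.4833 -0.1838  0.012 ]
[0.5094 0.03   0.012 ]
[ 0.497  -0.1782  0.012 ]
[0.5217 0.02   0.012 ]
```

Emit:
{"api": "step_arm", "payload": {"increments": [[0.014, -0.028, -0.04, 0, 0, 0, 1], [0.014, -0.028, -0.25, 0, 0, 0, 1], [0.014, -0.028, -0.25, 0, 0, 0, 1], [0.014, -0.028, -0.25, 0, 0, 0, 1], [0.014, -0.028, -0.25, 0, 0, 0, 1], [0.014, -0.028, -0.25, 0, 0, 0, 1], [0.014, -0.028, -0.25, 0, 0, 0, 1], [0.014, -0.028, -0.25, 0, 0, 0, 1], [0.014, -0.028, -0.25, 0, 0, 0, 1], [0.014, -0.028, -0.25, 0, 0, 0, 1]]}}

```text
t: 4.5
eef_pos: [0.4961, -0.1325, 0.0831]
tool_rot: [0.002, 0.058, 0.998, -0.0]
contact_force: [0.3, -0.1, 0.2]
gripper_width: 0.0
```

```bash
python3 - <<'E'
from h import *
o=bot.get_obs();print(o['t'],o['eef_pos'],o['tool_rot'],o['contact_force'])
c=bot.read_camera('wrist');save(c,'w3');print(o['eef_pos'],proj(c,o['eef_pos']))
x=np.array([.6073,-.0915,np.radians(-7)])
def W(P):
    cc,s=np.cos(x[2]),np.sin(x[2]);return [x[0]+cc*P[0]-s*P[1],x[1]+s*P[0]+cc*P[1],P[2]]
for P in [(-.112,-.11,.012),(-.112,.11,.012),(-.067,-.055,.024),(-.03,-.088,.026),(-.02,.062,.112)]: print(P,W(P),proj(c,W(P)))
E
```

```text
4.5 [ 0.49613793 -0.13248644  0.0830654 ] [ 2.04170549e-03  5.78919892e-02  9.98320764e-01 -1.62538529e-05] [ 0.3243562  -0.08936406  0.22147954]
[ 0.49613793 -0.13248644  0.0830654 ] (np.float64(322.70008471887724), np.float64(249.4734295421211))
(-0.112, -0.11, 0.012) [np.float64(0.4827292032416057), np.float64(-0.1870307102191689), 0.012] (np.float64(244.6777776822216), np.float64(198.45809355427798))
(-0.112, 0.11, 0.012) [np.float64(0.5095404587907382), np.float64(0.03132944314192193), 0.012] (np.float64(550.7994927389933), np.float64(200.3416515291847))
(-0.067, -0.055, 0.024) [np.float64(0.5340965939527482), np.float64(-0.13792479233212782), 0.024] (np.float64(320.9891165761488), np.float64(263.7719700049251))
(-0.03, -0.088, 0.026) [np.float64(0.5667991132311073), np.float64(-0.1751879810422819), 0.026] (np.float64(276.28853977695456), np.float64(310.04521688078813))
(-0.02, 0.062, 0.112) [np.float64(0.5950049762582926), np.float64(-0.027524751730135084), 0.112] (np.float64(561.9915751967444), np.float64(438.7693252341594))
```

View pics/w3.png

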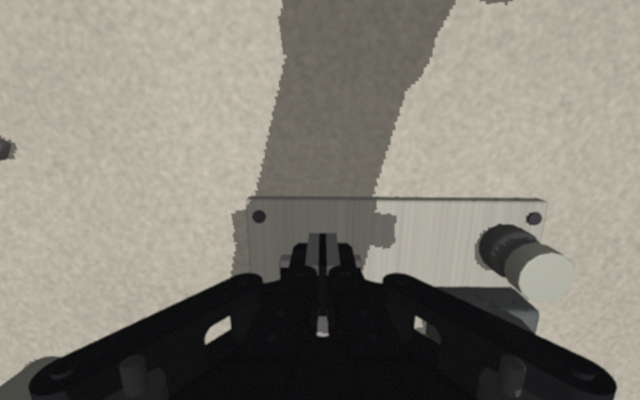

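Emit:
{"api": "step_arm", "payload": {"increments": [[0, 0, -0.03, 0, 0, 0, 1], [0, 0, -0.055, 0, 0, 0, 1], [0, 0, -0.065, 0, 0, 0, 1], [0, 0, -0.065, 0, 0, 0, 1], [0, 0, -0.065, 0, 0, 0, 1]]}}

```text
t: 4.97
eef_pos: [0.495, -0.1323, 0.0169]
tool_rot: [0.001, 0.058, 0.998, 0.0]
contact_force: [1.4, -0.4, 0.3]
gripper_width: -0.001
```

Emit:
{"api": "step_arm", "payload": {"increments": [[0.008, -0.001, 0, 0, 0, 0, 1], [0.016, -0.002, 0, 0, 0, 0, 1], [0.021, -0.0026, 0, 0, 0, 0, 1], [0.025, -0.003, 0, 0, 0, 0, 1], [0.029, -0.0035, 0, 0, 0, 0, 1], [0.033, -0.004, 0, 0, 0, 0, 1], [0.037, -0.0045, 0, 0, 0, 0, 1], [0.041, -0.005, 0, 0, 0, 0, 1], [0.045, -0.0055, 0, 0, 0, 0, 1]]}}

```text
t: 5.72
eef_pos: [0.5393, -0.1376, 0.0156]
tool_rot: [-0.0, 0.058, 0.998, 0.0]
contact_force: [-0.9, -0.2, 1.8]
gripper_width: 0.0
```

```bash
python3 - <<'E'
from h import *
o=bot.get_obs();print(o['t'],o['eef_pos'],o['contact_force'])
c=bot.read_camera('scene');save(c,'s4')
a=c['color'][180:270,215:325,::-1];cv2.imwrite('pics/s4c.png',cv2.resize(a,None,fx=6,fy=6,interpolation=cv2.INTER_CUBIC))
E
```

```text
5.7167 [ 0.53929877 -0.13763711  0.01558302] [-0.94883729 -0.15330097  1.81303667]
```

View pics/s4c.png

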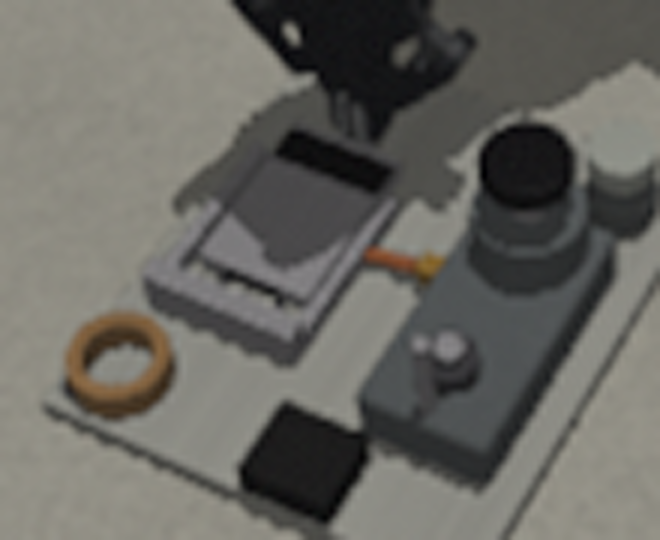

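Emit:
{"api": "step_arm", "payload": {"increments": [[0.003, -0.0004, 0.001, 0, 0, 0, 1], [0.006, -0.0007, 0.001, 0, 0, 0, 1], [0.009, -0.0011, 0.001, 0, 0, 0, 1], [0.011, -0.0013, 0.001, 0, 0, 0, 1], [0.012, -0.0014, 0.001, 0, 0, 0, 1]]}}

```text
t: 6.18
eef_pos: [0.5516, -0.139, 0.0167]
tool_rot: [0.0, 0.058, 0.998, -0.0]
contact_force: [-1.7, 0.2, 1.0]
gripper_width: 0.002
```

Emit:
{"api": "step_arm", "payload": {"increments": [[0.001, 0, 0, 0, 0, 0, 1], [0.002, 0, 0, 0, 0, 0, 1]]}}

```text
t: 6.35
eef_pos: [0.553, -0.139, 0.0167]
tool_rot: [-0.0, 0.058, 0.998, 0.0]
contact_force: [-1.2, -0.4, 0.9]
gripper_width: 0.001
```

Emit:
{"api": "step_arm", "payload": {"increments": [[0.001, 0, 0, 0, 0, 0, 1], [0.002, 0, 0, 0, 0, 0, 1]]}}

```text
t: 6.52
eef_pos: [0.5552, -0.139, 0.0167]
tool_rot: [-0.0, 0.058, 0.998, 0.0]
contact_force: [0.0, 0.0, 1.1]
gripper_width: 0.001
```

Emit:
{"api": "step_arm", "payload": {"increments": [[0.001, 0, 0, 0, 0, 0, 1], [0.002, 0, 0, 0, 0, 0, 1]]}}

```text
t: 6.68
eef_pos: [0.5559, -0.1389, 0.0165]
tool_rot: [-0.001, 0.058, 0.998, 0.0]
contact_force: [-5.9, -0.2, 5.5]
gripper_width: -0.002
```

Emit:
{"api": "step_arm", "payload": {"increments": [[0.001, 0, 0, 0, 0, 0, 1], [0.002, 0, 0, 0, 0, 0, 1]]}}

```text
t: 6.85
eef_pos: [0.556, -0.1389, 0.0162]
tool_rot: [-0.003, 0.058, 0.998, 0.0]
contact_force: [-11.4, 1.5, 9.3]
gripper_width: -0.001
```

```bash
python3 - <<'E'
from h import *
o=bot.get_obs();print(o['t'],o['eef_pos'],o['contact_force'])
c=bot.read_camera('scene');save(c,'s5')
a=c['color'][180:270,215:325,::-1];cv2.imwrite('pics/s5c.png',cv2.resize(a,None,fx=6,fy=6,interpolation=cv2.INTER_CUBIC))
E
```

```text
6.85 [ 0.5559706  -0.13889833  0.0161743 ] [-11.41893408   1.54702933   9.34653728]
```

View pics/s5c.png

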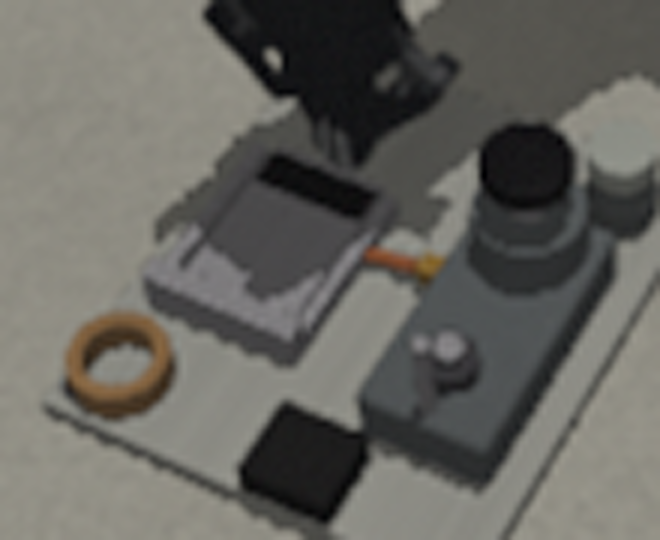

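Emit:
{"api": "step_arm", "payload": {"increments": [[-0.012, 0.002, 0, 0, 0, 0, 1], [-0.025, 0.003, 0.01, 0, 0, 0, 1], [-0.025, 0.003, 0.05, 0, 0, 0, 1], [-0.025, 0.003, 0.13, 0, 0, 0, 1], [-0.025, 0.003, 0.13, 0, 0, 0, 1], [0.033, 0.11, 0.13, 0, 0, 0, 1], [0.033, 0.11, 0.13, 0, 0, 0, 1], [0.033, 0.11, 0.13, 0, 0, 0, 1], [0.033, 0.11, 0.13, 0, 0, 0, 1], [0.033, 0.11, 0.13, 0, 0, 0, 1]]}}

```text
t: 7.73
eef_pos: [0.5937, -0.0255, 0.1466]
tool_rot: [0.001, 0.055, 0.998, 0.0]
contact_force: [-0.6, -1.1, 0.2]
gripper_width: -0.004
```

```bash
python3 - <<'E'
from h import *
o=bot.get_obs();print(o['t'],o['eef_pos'],o['contact_force'])
for n,(a,b,c2,d) in dict(scene=(215,180,325,270),top=(270,110,400,230),wrist=(200,120,440,350)).items():
    c=bot.read_camera(n);save(c,n+'6');k=6 if n=='scene' else 5 if n=='top' else 2.5
    im=c['color'][b:d,a:c2,::-1];cv2.imwrite(f'pics/{n}6c.png',cv2.resize(im,None,fx=k,fy=k,interpolation=cv2.INTER_CUBIC))
E
```

```text
7.7333 [ 0.5937012 -0.0254651  0.1466471] [-0.56983242 -1.13169891  0.21375527]
```

View pics/scene6c.png

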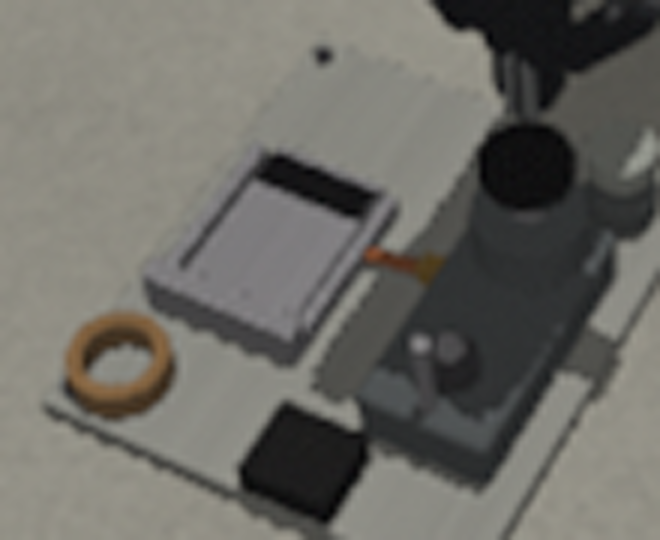

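View pics/wrist6c.png

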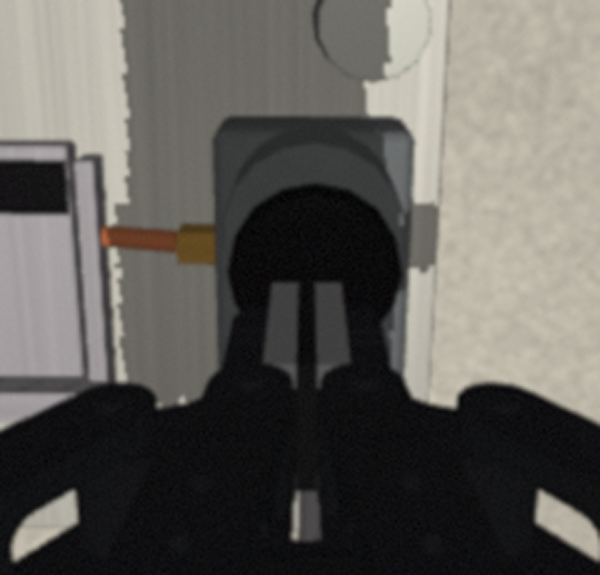

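Emit:
{"api": "step_arm", "payload": {"increments": [[0, -0.002, -0.025, 0, 0, 0, 1], [0, -0.002, -0.035, 0, 0, 0, 1], [0, -0.002, -0.05, 0, 0, 0, 1], [0, -0.002, -0.06, 0, 0, 0, 1], [0, -0.002, -0.062, 0, 0, 0, 1], [0, -0.002, -0.062, 0, 0, 0, 1]]}}

```text
t: 8.38
eef_pos: [0.5917, -0.0331, 0.0898]
tool_rot: [-0.0, 0.06, 0.998, 0.001]
contact_force: [-18.3, 0.9, 49.7]
gripper_width: -0.003
```

Emit:
{"api": "step_arm", "payload": {"increments": [[0, 0, 0.02, 0, 0, 0, 1], [0, 0, 0.034, 0, 0, 0, 1], [0, 0, 0.034, 0, 0, 0, 1], [0, 0, 0.034, 0, 0, 0, 1]]}}

```text
t: 8.72
eef_pos: [0.5922, -0.032, 0.1192]
tool_rot: [0.0, 0.059, 0.998, 0.0]
contact_force: [0.7, 0.1, -0.7]
gripper_width: 0.001
```

```bash
python3 - <<'E'
from h import *
o=bot.get_obs();print(o['t'],o['eef_pos'],o['contact_force'])
c=bot.read_camera('scene');save(c,'s7')
a=c['color'][180:270,215:325,::-1];cv2.imwrite('pics/s7c.png',cv2.resize(a,None,fx=6,fy=6,interpolation=cv2.INTER_CUBIC))
E
```

```text
8.7167 [ 0.59217583 -0.03199072  0.11917144] [ 0.6812215   0.14972497 -0.69544089]
```

View pics/s7c.png

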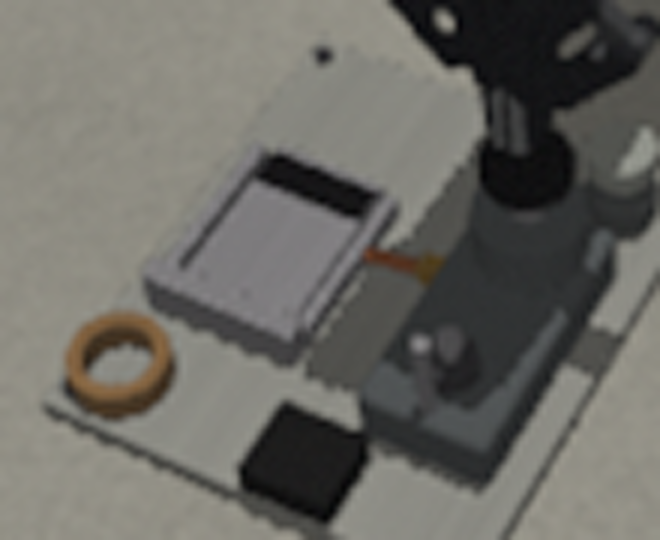

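Emit:
{"api": "step_arm", "payload": {"increments": [[0.001, 0.003, -0.012, 0, 0, 0, 1], [0.001, 0.003, -0.024, 0, 0, 0, 1], [0.001, 0.003, -0.031, 0, 0, 0, 1], [0.001, 0.003, -0.031, 0, 0, 0, 1], [0.001, 0.003, -0.031, 0, 0, 0, 1]]}}

```text
t: 9.18
eef_pos: [0.5939, -0.0292, 0.0899]
tool_rot: [0.001, 0.059, 0.998, 0.0]
contact_force: [-10.0, -0.6, 33.4]
gripper_width: -0.002
```

Emit:
{"api": "step_arm", "payload": {"increments": [[0, 0, 0.02, 0, 0, 0, 1], [0, 0, 0.031, 0, 0, 0, 1], [0, 0, 0.031, 0, 0, 0, 1], [0, 0, 0.031, 0, 0, 0, 1]]}}

```text
t: 9.52
eef_pos: [0.5927, -0.0277, 0.1175]
tool_rot: [-0.001, 0.058, 0.998, -0.0]
contact_force: [-0.5, -0.3, -0.1]
gripper_width: 0.002
```

Emit:
{"api": "step_arm", "payload": {"increments": [[0, 0, -0.012, 0, 0, 0, 1], [0, 0, -0.024, 0, 0, 0, 1], [0, 0, -0.031, 0, 0, 0, 1], [0, 0, -0.031, 0, 0, 0, 1], [0, 0, -0.031, 0, 0, 0, 1], [0, 0, -0.012, 0, 0, 0, 1], [0, 0, 0, 0, 0, 0, 1], [0, 0, 0, 0, 0, 0, 1], [0, 0, 0, 0, 0, 0, 1]]}}

```text
t: 10.27
eef_pos: [0.5925, -0.0278, 0.1172]
tool_rot: [-0.001, 0.058, 0.998, -0.0]
contact_force: [-0.7, -0.6, -0.1]
gripper_width: -0.001
```

```bash
python3 - <<'E'
from h import *
o=bot.get_obs();print(o['t'],o['eef_pos'],o['contact_force'])
c=bot.read_camera('scene');save(c,'s8')
a=c['color'][180:270,215:325,::-1];cv2.imwrite('pics/s8c.png',cv2.resize(a,None,fx=6,fy=6,interpolation=cv2.INTER_CUBIC))
E
```

```text
10.2667 [ 0.59248414 -0.02777405  0.11719188] [-0.72462587 -0.63881395 -0.1323018 ]
```

View pics/s8c.png

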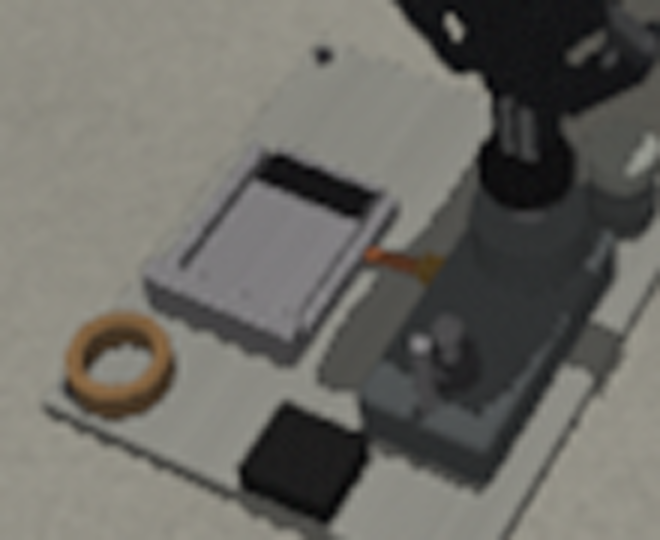

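The pin is rising (its head went from about row 350 to 325 in the crop), and the pack is still at the stop. I'll keep pumping with the same stroke.

Emit:
{"api": "step_arm", "payload": {"increments": [[0, 0, -0.012, 0, 0, 0, 1], [0, 0, -0.024, 0, 0, 0, 1], [0, 0, -0.031, 0, 0, 0, 1], [0, 0, -0.031, 0, 0, 0, 1], [0, 0, -0.031, 0, 0, 0, 1], [0, 0, -0.012, 0, 0, 0, 1], [0, 0, 0, 0, 0, 0, 1], [0, 0, 0, 0, 0, 0, 1], [0, 0, 0, 0, 0, 0, 1]]}}

```text
t: 11.07
eef_pos: [0.5926, -0.0278, 0.1174]
tool_rot: [-0.001, 0.058, 0.998, -0.0]
contact_force: [-0.6, 0.3, -1.2]
gripper_width: -0.001
```

Emit:
{"api": "step_arm", "payload": {"increments": [[0, 0, -0.012, 0, 0, 0, 1], [0, 0, -0.024, 0, 0, 0, 1], [0, 0, -0.031, 0, 0, 0, 1], [0, 0, -0.031, 0, 0, 0, 1], [0, 0, -0.031, 0, 0, 0, 1], [0, 0, -0.012, 0, 0, 0, 1], [0, 0, 0, 0, 0, 0, 1], [0, 0, 0, 0, 0, 0, 1], [0, 0, 0, 0, 0, 0, 1]]}}

```text
t: 11.82
eef_pos: [0.5925, -0.0278, 0.1172]
tool_rot: [-0.001, 0.058, 0.998, -0.0]
contact_force: [-0.9, -0.2, -0.8]
gripper_width: -0.001
```

Emit:
{"api": "step_arm", "payload": {"increments": [[0, 0, -0.012, 0, 0, 0, 1], [0, 0, -0.024, 0, 0, 0, 1], [0, 0, -0.031, 0, 0, 0, 1], [0, 0, -0.031, 0, 0, 0, 1], [0, 0, -0.031, 0, 0, 0, 1], [0, 0, -0.012, 0, 0, 0, 1], [0, 0, 0, 0, 0, 0, 1], [0, 0, 0, 0, 0, 0, 1], [0, 0, 0, 0, 0, 0, 1]]}}

```text
t: 12.57
eef_pos: [0.5925, -0.0278, 0.1171]
tool_rot: [-0.001, 0.058, 0.998, -0.0]
contact_force: [-0.3, -0.5, -0.3]
gripper_width: -0.0
```

Emit:
{"api": "step_arm", "payload": {"increments": [[0, 0, -0.012, 0, 0, 0, 1], [0, 0, -0.024, 0, 0, 0, 1], [0, 0, -0.031, 0, 0, 0, 1], [0, 0, -0.031, 0, 0, 0, 1], [0, 0, -0.031, 0, 0, 0, 1], [0, 0, -0.012, 0, 0, 0, 1], [0, 0, 0, 0, 0, 0, 1], [0, 0, 0, 0, 0, 0, 1], [0, 0, 0, 0, 0, 0, 1]]}}

```text
t: 13.32
eef_pos: [0.5924, -0.0278, 0.1171]
tool_rot: [-0.001, 0.058, 0.998, -0.0]
contact_force: [0.6, 0.4, -0.7]
gripper_width: -0.001
```

Emit:
{"api": "step_arm", "payload": {"increments": [[0, 0, -0.012, 0, 0, 0, 1], [0, 0, -0.024, 0, 0, 0, 1], [0, 0, -0.031, 0, 0, 0, 1], [0, 0, -0.031, 0, 0, 0, 1], [0, 0, -0.031, 0, 0, 0, 1], [0, 0, -0.012, 0, 0, 0, 1], [0, 0, 0, 0, 0, 0, 1], [0, 0, 0, 0, 0, 0, 1], [0, 0, 0, 0, 0, 0, 1]]}}

```text
t: 14.07
eef_pos: [0.5924, -0.0278, 0.1171]
tool_rot: [-0.001, 0.058, 0.998, -0.0]
contact_force: [1.2, 0.6, 0.0]
gripper_width: 0.002
```

```bash
python3 - <<'E'
from h import *
o=bot.get_obs();print(o['t'],o['eef_pos'],o['contact_force'])
c=bot.read_camera('scene');save(c,'s9')
a=c['color'][180:270,215:325,::-1];cv2.imwrite('pics/s9c.png',cv2.resize(a,None,fx=6,fy=6,interpolation=cv2.INTER_CUBIC))
E
```

```text
14.0667 [ 0.59244897 -0.02782535  0.117123  ] [1.21964569 0.62200165 0.00432153]
```

View pics/s9c.png

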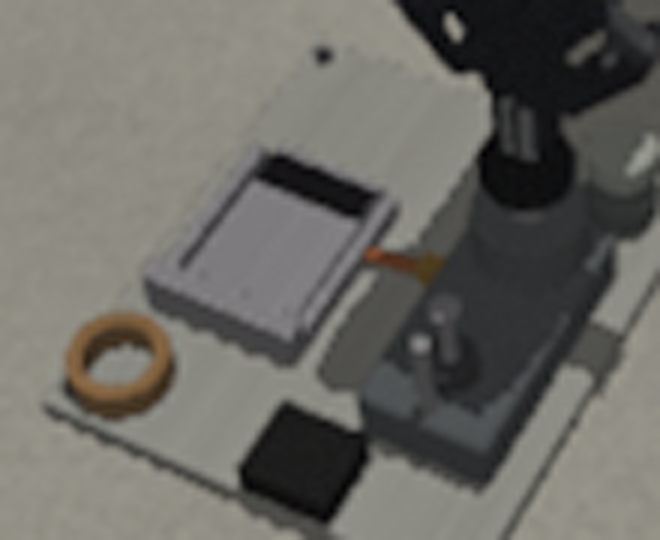

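Emit:
{"api": "step_arm", "payload": {"increments": [[0, 0, -0.012, 0, 0, 0, 1], [0, 0, -0.024, 0, 0, 0, 1], [0, 0, -0.031, 0, 0, 0, 1], [0, 0, -0.031, 0, 0, 0, 1], [0, 0, -0.031, 0, 0, 0, 1], [0, 0, -0.012, 0, 0, 0, 1], [0, 0, 0, 0, 0, 0, 1], [0, 0, 0, 0, 0, 0, 1], [0, 0, 0, 0, 0, 0, 1]]}}

```text
t: 14.87
eef_pos: [0.5927, -0.0279, 0.1174]
tool_rot: [-0.001, 0.058, 0.998, -0.0]
contact_force: [-0.0, 0.2, 0.1]
gripper_width: -0.0
```

Emit:
{"api": "step_arm", "payload": {"increments": [[0, 0, -0.012, 0, 0, 0, 1], [0, 0, -0.024, 0, 0, 0, 1], [0, 0, -0.031, 0, 0, 0, 1], [0, 0, -0.031, 0, 0, 0, 1], [0, 0, -0.031, 0, 0, 0, 1], [0, 0, -0.012, 0, 0, 0, 1], [0, 0, 0, 0, 0, 0, 1], [0, 0, 0, 0, 0, 0, 1], [0, 0, 0, 0, 0, 0, 1]]}}

```text
t: 15.62
eef_pos: [0.5925, -0.0278, 0.1172]
tool_rot: [-0.001, 0.058, 0.998, -0.0]
contact_force: [-0.7, -0.2, 0.0]
gripper_width: -0.001
```

Emit:
{"api": "step_arm", "payload": {"increments": [[0, 0, 0.03, 0, 0, 0, 1], [0, 0, 0.07, 0, 0, 0, 1], [-0.05, 0.02, 0.1, 0, 0, 0, 1], [-0.09, 0.06, 0.13, 0, 0, 0, 1], [-0.1, 0.1, 0.16, 0, 0, 0, 1], [-0.1, 0.14, 0.18, 0, 0, 0, 1], [-0.1, 0.18, 0.2, 0, 0, 0, 1], [-0.1, 0.2, 0.2, 0, 0, 0, 1], [-0.1, 0.2, 0.2, 0, 0, 0, 1]]}}

```text
t: 16.37
eef_pos: [0.4919, 0.1767, 0.3185]
tool_rot: [-0.0, 0.056, 0.998, 0.001]
contact_force: [0.4, 0.7, -0.3]
gripper_width: 0.0
```

```bash
python3 - <<'E'
from h import *
np.set_printoptions(precision=3,suppress=True)
o=bot.get_obs();print(o['t'],o['eef_pos'],o['contact_force'])
c=bot.read_camera('scene');save(c,'s10')
a=c['color'][180:270,215:325,::-1];cv2.imwrite('pics/s10c.png',cv2.resize(a,None,fx=6,fy=6,interpolation=cv2.INTER_CUBIC))
t=bot.read_camera('top');a=t['color'][120:220,290:390,::-1];cv2.imwrite('pics/t10c.png',cv2.resize(a,None,fx=6,fy=6,interpolation=cv2.INTER_CUBIC))
x=np.array([.6073,-.0925,np.radians(-7)])
def W(P):
    cc,s=np.cos(x[2]),np.sin(x[2]);return [x[0]+cc*P[0]-s*P[1],x[1]+s*P[0]+cc*P[1],P[2]]
for n,P in dict(post=(.076,.062,.096),pin_full=(.055,.062,.095),pin_less4=(.055,.062,.091),pin0=(.055,.062,.064),knob=(-.02,.062,.112)).items():
    print(n,(np.array(proj(c,W(P)))-[215,180])*6)
E
```

```text
16.3667 [0.492 0.177 0.319] [ 0.409  0.741 -0.25 ]
post [419.936 339.531]
pin_full [444.615 303.352]
pin_less4 [445.2   308.777]
pin0 [449.057 344.511]
knob [526.047 152.529]
```

View pics/s10c.png

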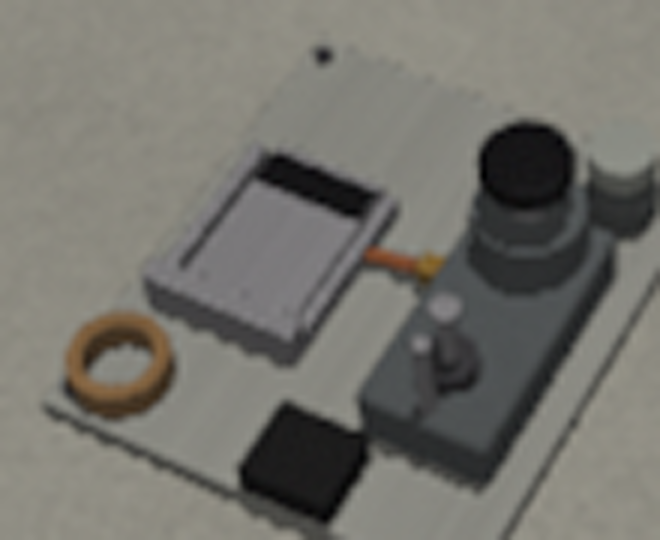

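View pics/t10c.png

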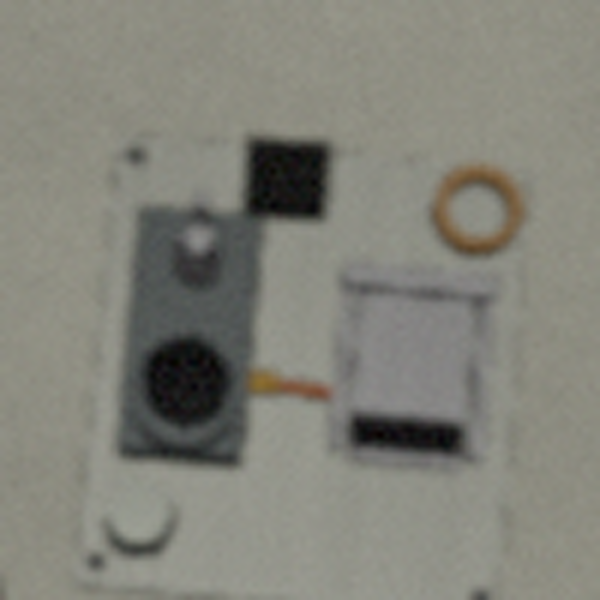

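```bash
python3 -c "
from station import bot
print(bot.hand_in())"
```

```text
the job is handed in; nothing more can be done
None
```

I pushed the pack against the end stop and pumped the plunger 10 full strokes. The indicator pin looks fully out, and the job is handed in after about 16.5 s on the clock.

- **Pack:** With closed fingertips it moved along the channel until the push force rose to about 11 N. The fingertips were then at x = 0.556 m, and I had expected 0.555 m. The last scene and top pictures show its front end against the stop.
- **Pump:** The two strokes I measured at the bottom reached the hard stop (knob at about 90 mm). The first pressed with about 50 N on the fingertips, so I made the later ones shallower, at about 33 N. The task needed at most eight strokes; extra strokes do no harm.
- **Pin and plunger:** In the last scene picture, with the arm clear, the pin head is at about row 306. A fully out pin should be at row 303, and one 4 mm lower at row 309. The post beside it showed a similar offset of about 4 rows, so I read the pin as fully out. The knob looks as high as at the start.
- **Bystanders and contact:** The tape roll, pads and glue pot look unmoved. The cup, snips, screwdriver and spare packs were not checked at the end. The robot was touching nothing when I handed in.

**Disagreements:** The cameras put the jig sideways up to about 10 mm apart. Part of that came from pairing one wrist picture with a later camera pose. With a fresh picture, the knob and plate edges agreed to about 3 to 5 mm. The wrist view also measured the plate about 2% too narrow.

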